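Load and lock the four-lane sanding ramp

TASK

Put the dark offcut lying at the foot of the ramp into the grey scrap tray, and slide every pine blank up a lane of its own, lying flat and lengthwise, until its end rests against the green top stop. Once all of them are home, squeeze the red release in the lever's grip, swing the lever all the way down so that the keeper tabs lock the blanks in, and let it latch there. Leave the other things on the bench where they are.

Things in the scene. Friction and masses are not known exactly. Their poses are not given: they have to be found in the camera images.
- blank1: one of up to four equal pale pine blanks, a block 80 (its x) x 44 (its y) x 30 (its z) mm, about 70 g; origin at the centre of its underside. Starts flat on the bench to the robot's left of the ramp. None if it is absent in this run
- blank2: one of up to four equal pale pine blanks, a block 80 (its x) x 44 (its y) x 30 (its z) mm, about 70 g; origin at the centre of its underside. Starts flat on the bench to the robot's left of the ramp. None if it is absent in this run
- blank3: one of up to four equal pale pine blanks, a block 80 (its x) x 44 (its y) x 30 (its z) mm, about 70 g; origin at the centre of its underside. Starts flat on the bench to the robot's left of the ramp. None if it is absent in this run
- blank4: one of up to four equal pale pine blanks, a block 80 (its x) x 44 (its y) x 30 (its z) mm, about 70 g; origin at the centre of its underside. Starts flat on the bench to the robot's left of the ramp. None if it is absent in this run
- offcut: dark hardwood offcut, a stick 70 (x) x 26 (y) x 22 (z) mm, about 35 g; origin at the centre of its underside; starts flat on the bench just in front of the foot of the ramp
- scrap_tray: fixed grey open tray 150 x 150 mm, 55 mm high, walls and floor 5 mm; origin at the centre of its underside
- bed: the fixed grey ramp, rising at 10 degrees away from the robot, 252 mm wide. Origin: middle of its foot, where its surface meets the bench; x up the slope along the surface, y left across it, z out of the surface. Four lanes at y = +90, +30, -30, -90 mm, 52 mm clear, parted by dark rails 8 mm wide, 12 mm high, from x = 72 mm up to the stop; below that it is plain. Wood stays put on it by friction
- lever (a joint): keeper lever at the ramp's right (-y) side, rad: 0 = raised (57 degrees above level, leaning towards the robot); grows as it swings down towards the robot about a level axis along bed's y; 0.9 = fully down (6 degrees above level). A ratchet blocks it both ways, with a notch every 0.225 rad, unless the red trigger is squeezed; then about 4 N at the grip moves it, and it stays where left
- trigger (a joint): red squeeze plate in the lever's grip, m: 0 = out, 0.007 = fully in; moves along the hinge axis (bed's +y) and springs back; the ratchet frees at 0.004 to 0.005; fully in takes 9.5 N, so pinching the grip across its width squeezes it
- lever_grip (a point): middle of the lever's black grip, 190 mm from the pivot. Grip: 80 mm long along the lever, 22 high, 24 wide (along bed's y); the red plate, 64 long, 18 high, stands 7.5 mm proud on its right (-y) side: 31.5 mm wide in all, 24.5 squeezed. The lever ends 40 mm beyond this point
- lever_pivot (a point): the lever's pivot, a fixed point on its hinge axis in the lever's middle plane, 60 mm above the bench; lever_grip moves on a circle of 190 mm about it
- glue: bystander: white glue bottle, 60 mm across, 170 mm tall; origin under its centre
- varnish: bystander: metal can, 90 mm across, 110 mm tall; origin under its centre
- cork_block: bystander: cork sanding block 110 x 60 x 35 mm; origin under its centre
- pencil: bystander: yellow pencil, 8 mm thick, about 135 mm long, lying among the blanks; origin at its middle, underside
- screwdriver: bystander: screwdriver with a red handle, about 200 mm long, lying left of the blanks
- straight_edge: bystander: aluminium straight edge 250 x 35 x 6 mm lying near the robot, right; origin under its centre
- top_stop (a point): middle of the foot of the green top stop's face: x = 200, y = 0, z = 0 mm in bed. A blank that is home, lengthwise, has its origin at x = 160 in bed
- guard (a point): middle of the lower edge of the fixed clear guard plate (its underside 48 mm, top 52 mm above the ramp surface), at x = 156 mm in bed; the plate covers x = 156 to 218 mm over the full width, so blanks must be slid in under it from below. The lower 36 mm of a home blank stay uncovered
- keeper (a joint): rise of the four brass keeper tabs, m: 0 = sunk in the ramp, about 0.016 = up; lifted by the lever as it goes down (mostly in the second half of its swing). They come up at x = 105 to 111 mm of bed, one in each lane, just below the home blanks

How it is judged (in metres and radians):
On the way, in this order (a step that is already met when the one before it is completed fails the run):
1. every blank that is present lies home against the top stop, the lever still up (x of each of blank1, blank2, blank3, blank4 in the frame of bed above 0.155 m and z of blank1 in the frame of bed between -0.005 and 0.006 m and angle between the x axis of each of blank1, blank2, blank3, blank4 and the x axis of bed, either way round below 0.12 rad and angle between the z axis of each of blank1, blank2, blank3, blank4 and the z axis of bed, either way round below 0.1 rad and z of blank2 in the frame of bed between -0.005 and 0.006 m and z of blank3 in the frame of bed between -0.005 and 0.006 m and z of blank4 in the frame of bed between -0.005 and 0.006 m and value of joint lever below 0.1 rad), for 0.2 s.
2. the lever is on its way down with the release squeezed in (value of joint lever between 0.15 and 0.8 rad and value of joint trigger above 0.004 m and contact force between the fingers and lever above 1 N), for 0.05 s.
3. the lever is fully down and latched, the release let out (value of joint lever above 0.85 rad and value of joint trigger below 0.003 m), for 0.2 s.
At the end, for the whole second after the job is handed in: every blank present lies flat and lengthwise on the ramp within 5 mm of the top stop (7 degrees), at rest; the offcut lies in the scrap tray; the lever is down (above 0.85 of 0.9 rad) with its release let out (all of step 3 and x of each of blank1, blank2, blank3, blank4 in the frame of bed above 0.155 m and z of blank1 in the frame of bed between -0.005 and 0.006 m and angle between the x axis of each of blank1, blank2, blank3, blank4 and the x axis of bed, either way round below 0.12 rad and angle between the z axis of each of blank1, blank2, blank3, blank4 and the z axis of bed, either way round below 0.1 rad and z of blank2 in the frame of bed between -0.005 and 0.006 m and z of blank3 in the frame of bed between -0.005 and 0.006 m and z of blank4 in the frame of bed between -0.005 and 0.006 m and linear speed of each of blank1, blank2, blank3, blank4 below 0.02 m/s and x of offcut in the frame of scrap_tray between -0.07 and 0.07 m and y of offcut in the frame of scrap_tray between -0.07 and 0.07 m and z of offcut in the frame of scrap_tray below 0.05 m and linear speed of offcut below 0.03 m/s); the robot touches nothing.
It fails at once if a bystander on the bench is moved more than 5 cm (distance of any of glue, varnish, cork_block, pencil, screwdriver, straight_edge from where it was at the start of the episode above 0.05 m).
Of blank1, blank2, blank3, blank4 only 2 to 4 are there at a start; the rules pass over those that are not, and their reading is None.
At some moment in a run one of blank1, blank2, blank3, blank4, offcut may be knocked a few centimetres aside while the robot is not near it.
Once in a run the grip may slacken for a moment while it holds something.
It also fails if it takes over 210 s, if anything falls off the work surface, if the arm or the gripper's body presses on something with over 40 N, if the wrist force passes 120 N, or if a joint passes its speed limit or range.

ROBOT

A 6-joint arm with a two-finger parallel gripper is mounted at the origin on the work surface. World frame = base frame: x ahead of the robot, y to its left, z up, the work surface at z = 0. Lengths are in mm, angles in rad, forces in N, time in s.
With the tool pointing down it reaches from about 350 to 875 mm from the base axis. Payload 4.2 kg.
Tool frame: the origin (TCP) lies at the very end of the fingers, on their centre line; the grasp point (between the pads) lies 19 mm behind it (bot.grasp_offset is the distance from the TCP to the grasp point, in mm); x points along the fingers, z is the direction in which the jaws open and shut, and the axes are right-handed (so a half turn about x gives the same grasp; the last joint's range is limited). The gripper opens to 85 mm and grips with 20 to 120 N. Pads are 22 mm wide; open, the fingers measure 114 mm over their backs; the gripper's body (76 mm by 85 mm) begins 54 mm behind the grasp point. The pads swing forward as they close: fully open they stand 13 mm farther back than shut.
Start: joints at [1.543, 0.385, 0.008, 0, -1.194, -0.259], TCP at [176.771, 599.459, 231.312] pointing down, gripper open.
Joint ranges: [-3.14, 3.14], [-1.21, 2.06], [-1.07, 1.41], [-3.16, 2.05], [-2.99, -0.16], [-3.1, 3.1]. Speed limits (rad/s): [2.79, 2.79, 3.14, 3.14, 3.14, 3.14].

INTERFACE

Orientations are given as a unit quaternion [x, y, z, w].
In Python, from station import bot, planner, cams, telemetry gives the robot as it stands. The module is installed in compiled form; this text tells all that it offers. Calls block until the motion is done:
- bot.movep(position, orientation): joint-space move of the TCP to a pose.
- bot.movel(position, speed=150, ori=None): straight line of the TCP; ori=None keeps the orientation; speed is the mean speed in mm/s.
- bot.move_j(angles): joint-space move.
- bot.set_gripper(opening, effort=None): finger opening in mm; effort is the grip in N (None keeps the last); returns when the fingers have stopped.
- bot.pause(seconds).
- planner.inverse_kinematics(position, orientation): joint angles nearest the present ones, or None.
- cams.snapshot(name): name is "side" or "top" or "wrist"; returns (picture, depth): 480x640x3 uint8, red, green, blue; 480x640 float32, mm along the optical axis (not along the pixel's ray), 0 where there is no reading.
- cams.camera_model(name): a dict with "mtx" (3x3 intrinsics, pixels), "D" ([k1, k2, p1, p2, k3] as OpenCV has them; the pictures are not rectified), "xyz" and "rotation" of the camera in the world. Camera axes: x right, y down, z forward; pixel columns grow to the right and rows downward; lengths in mm; the calibration is good to about 2 mm. A picture is of the moment at which its call begins: read the wrist's pose just before it. camera_model takes no time and is no camera call; for the wrist camera it gives the pose at the moment of the call.
A pose or a line that the arm cannot do raises bot.IKError and nothing moves.
- bot.job_done(): hands the job in, once; it reports no verdict.
Readings, each from a call of its own:
- telemetry.read_t(): time.
- telemetry.read_joint_pos(): joint angles.
- telemetry.read_dq(): joint speeds.
- telemetry.read_joint_torque(): joint torques, N m.
- telemetry.read_ee_pos(): TCP position.
- telemetry.read_ee_rot(): TCP orientation.
- telemetry.read_ft_force(): force on the tool from outside, world axes, zero at the start.
- telemetry.read_torque(): the same for the moment, N m.
- telemetry.read_finger_gap(): finger opening in mm.
Only numpy, scipy, OpenCV 4.12 (cv2) and the standard library are available. Lean on these libraries where they do the work, as an engineer would, in place of code of your own. Each camera call takes 0.05 s, during which the arm holds its last target.

## Working session

There is one attempt and no reset: what is moved stays moved. The work goes in short steps, each a Python script; the robot and the scene stay as the last script left them, time stands still between calls to the robot, and variables do not carry over. Pictures are saved under pics/ and viewed, and the job is handed in when it is done.

```bash
ls; mkdir -p pics; python3 - <<'E'
from station import bot, planner, cams, telemetry as t
import cv2
for n in ["top","side","wrist"]:
    m=cams.camera_model(n); print(n,m)
    p,d=cams.snapshot(n); cv2.imwrite(f"pics/{n}0.png",p[:,:,::-1])
    import numpy as np; np.save(f"pics/{n}0d.npy",d)
print(t.read_t(),t.read_ee_pos(),t.read_ee_rot(),t.read_finger_gap(),bot.grasp_offset)
E
```

```text
pics
top {'mtx': array([[483.13070841,   0.        , 314.59763832],
       [  0.        , 483.13070841, 241.65940972],
       [  0.        ,   0.        ,   1.        ]]), 'D': array([-0.06073916,  0.        ,  0.        ,  0.        ,  0.        ]), 'xyz': array([ 337.84004857,   43.70952866, 1383.62637917]), 'rotation': array([ 0.71136335, -0.69856372,  0.05299035, -0.05624004])}
side {'mtx': array([[549.42911739,   0.        , 322.79654765],
       [  0.        , 549.42911739, 232.72548184],
       [  0.        ,   0.        ,   1.        ]]), 'D': array([0.03601506, 0.        , 0.        , 0.        , 0.        ]), 'xyz': array([-205.72241168, -753.62876939,  970.51751562]), 'rotation': array([ 0.8329883 , -0.33767368,  0.15660307, -0.40936836])}
wrist {'mtx': array([[429.62759413,   0.        , 317.19420733],
       [  0.        , 429.62759413, 237.56547161],
       [  0.        ,   0.        ,   1.        ]]), 'D': array([-0.04576108,  0.        ,  0.        ,  0.        ,  0.        ]), 'xyz': array([255.95145896, 576.45268016, 373.53735783]), 'rotation': array([-0.59115522,  0.79016381,  0.12899546, -0.09765675])}
0.15 [176.65491726 599.04896683 230.49245106] [-0.56589778 -0.42300995  0.56678494 -0.4237654 ] 85.52931190901134 18.700000000000003
```

View pics/top0.png

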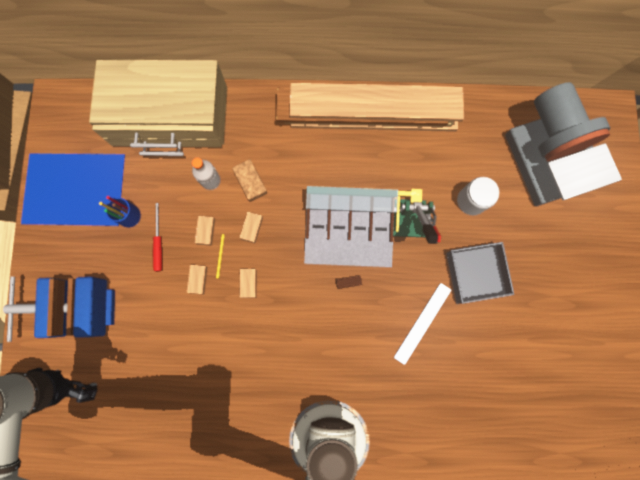

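View pics/side0.png

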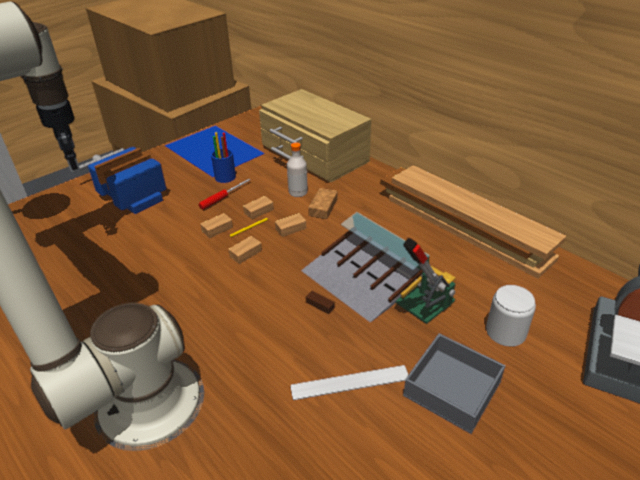

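View pics/wrist0.png

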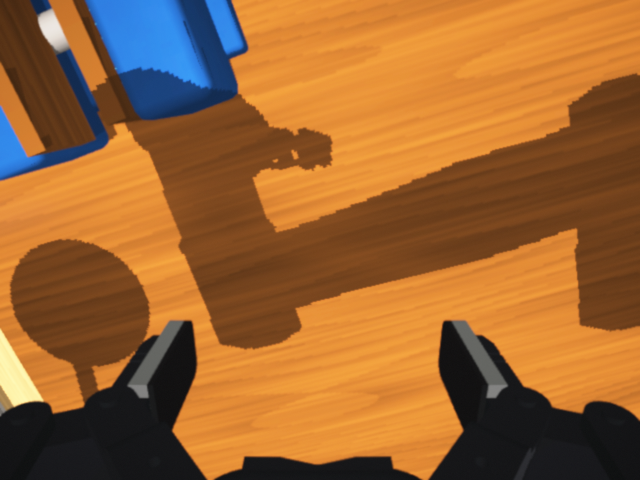

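Top view: four blanks at about (204,230), (251,227), (197,279), (248,283), pencil (220,256), offcut (348,282), ramp x 305–397 / y 187–265, tray (481,272), lever grip (432,232).

```bash
cat > h.py <<'E'
from station import bot, planner, cams, telemetry as t
import cv2, numpy as np
from scipy.spatial.transform import Rotation as R
def rays(m,uv):
    uv=np.asarray(uv,float).reshape(-1,1,2)
    n=cv2.undistortPoints(uv,m['mtx'],m['D']).reshape(-1,2)
    return np.c_[n,np.ones(len(n))]@R.from_quat(m['rotation']).as_matrix().T
def cast(m,uv,z=0.,n=None,p0=None):
    d=rays(m,uv); c=np.asarray(m['xyz'])
    if n is None: n=np.array([0,0,1.]); p0=np.array([0,0,z])
    s=((p0-c)@n)/(d@n)
    return c+d*s[:,None]
def proj(m,P):
    r=R.from_quat(m['rotation']).inv()
    P=(np.asarray(P,float).reshape(-1,3)-m['xyz'])@r.as_matrix().T
    return cv2.projectPoints(P,np.zeros(3),np.zeros(3),m['mtx'],m['D'])[0].reshape(-1,2)
def rects(img,lo,hi,amin,amax):
    hsv=cv2.cvtColor(img,cv2.COLOR_RGB2HSV)
    k=cv2.inRange(hsv,np.array(lo),np.array(hi))
    k=cv2.morphologyEx(k,cv2.MORPH_OPEN,np.ones((3,3)))
    cs,_=cv2.findContours(k,cv2.RETR_EXTERNAL,cv2.CHAIN_APPROX_NONE)
    return k,[c for c in cs if amin<cv2.contourArea(c)<amax]
def snap(n,f=None):
    m=cams.camera_model(n); p,d=cams.snapshot(n)
    if f: cv2.imwrite(f"pics/{f}.png",p[:,:,::-1])
    return m,p,d
def pts3(m,d,mask=None):
    v,u=np.nonzero((d>0) if mask is None else (mask&(d>0)))
    r=rays(m,np.c_[u,v]); 
    return m['xyz']+r*d[v,u][:,None],u,v
E
python3 - <<'E'
from h import *
m=cams.camera_model('top')
print(proj(m,[[0,0,0],[600,0,0]]))
p=cv2.imread('pics/top0.png')[:,:,::-1].copy(); d=np.load('pics/top0d.npy')
c=p[170:310,180:530]; cv2.imwrite('pics/c0.png',cv2.resize(c,None,fx=2.28,fy=2.28,interpolation=cv2.INTER_CUBIC)[:,:,::-1])
hsv=cv2.cvtColor(p,cv2.COLOR_RGB2HSV)
for q in [(204,230),(251,227),(225,285),(348,282),(481,272),(330,258)]: print(q,hsv[q[1],q[0]],d[q[1],q[0]],cast(m,[q]))
s=cams.camera_model('side')
print(proj(s,[[0,0,0]]))
# heights
P,u,v=pts3(m,d); H=np.zeros((480,640)); H[v,u]=P[:,2]
for r in range(180,280,6): print(r,H[r,[300,320,340,360,380,392]].round(0),p[r,320])
E
```

```text
[[329.82696377 440.76764276]
 [332.76759075 226.18789678]]
(204, 230) [ 15 119 231] 1377.0619 [[582.12446982 375.73413219   0.        ]]
(251, 227) [ 15 118 232] 1376.9314 [[593.39106108 238.35042802   0.        ]]
(225, 285) [ 13 163 183] 1382.3218 [[423.08445804 306.65269815   0.        ]]
(348, 282) [  9 144 113] 1357.1539 [[438.30173974 -45.67098628   0.        ]]
(481, 272) [150   3 172] 1380.3447 [[ 473.35969967 -430.18310499    0.        ]]
(330, 258) [171   9 191] 1394.3083 [[506.5633581    6.80227012   0.        ]]
[[150.05348512 400.26134963]]
180 [-3.  1. -0. -2. -2.  1.] [178 114  68]
186 [-1. 89.  1.  0.  2. -2.] [180 153 123]
192 [-5. 92. 82. 86. 88. 87.] [167 185 180]
198 [ 0. 86. 90. 88. 84. 85.] [194 198 201]
204 [-1. 78. 86. 82. 79. 87.] [196 199 202]
210 [ 1. 29. 31. 79. 79. 80.] [176 168 170]
216 [ 3. 21. 21. 23. 29. 35.] [196 188 191]
222 [-0. 24. 25. 26. 18. 34.] [200 193 195]
228 [ 0. 16. 19. 26. 20. 31.] [157 151 152]
234 [ 6. 12. 15. 15. 23. 27.] [197 189 191]
240 [ 0. 12. 11. 15. 15. 26.] [196 189 191]
246 [ 1.  9. 10. 13. 11. 12.] [197 190 192]
252 [-1.  8.  0.  7.  4.  0.] [195 188 189]
258 [ 0.  4.  2.  6.  2. -3.] [192 184 187]
264 [-4.  0.  2.  4.  0. -6.] [186 149 130]
270 [ 4. -3.  2.  5.  0.  3.] [187 121  73]
276 [-2. -1. -1. 21. -2. -2.] [191 123  73]
```

View pics/c0.png

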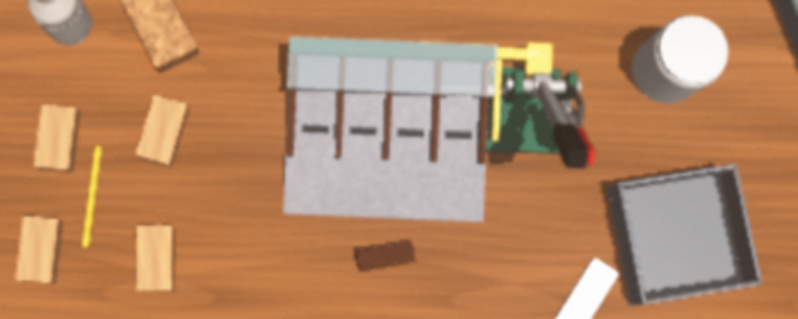

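```bash
cat >> h.py <<'E'
def ori(x,z):
    x=np.asarray(x,float);x/=np.linalg.norm(x);z=np.asarray(z,float);z-=x*(x@z);z/=np.linalg.norm(z)
    return R.from_matrix(np.c_[x,np.cross(z,x),z]).as_quat()
def down(a): return ori([0,0,-1],[np.cos(a),np.sin(a),0])
E
python3 - <<'E'
from h import *
Rt=R.from_quat(t.read_ee_rot()).as_matrix(); print(Rt.round(3))
m=cams.camera_model('wrist')
print(Rt.T@(m['xyz']-t.read_ee_pos())); print((Rt.T@R.from_quat(m['rotation']).as_matrix()).round(3))
m=cams.camera_model('top')
ramp=cast(m,[(305,265),(393,266)]); print(ramp)
# test IK for view poses
for P in [(560,-20,250),(560,-20,300),(520,290,250)]:
  for a in [0,np.pi/2,-np.pi/2,np.pi]:
    q=planner.inverse_kinematics(P,down(a)); print(P,a,None if q is None else np.round(q,2))
E
```

```text
[[-0.     0.959 -0.283]
 [-0.002 -0.283 -0.959]
 [-1.     0.     0.002]]
[-143.18348846   82.46658766   -0.57580474]
[[ 0.    -0.319  0.948]
 [ 0.001 -0.948 -0.319]
 [ 1.     0.001  0.   ]]
[[ 484.98884182   78.44539754    0.        ]
 [ 486.56561818 -174.94113196    0.        ]]
(560, -20, 250) 0 [ 0.25  0.26 -0.12  0.   -1.19  2.89]
(560, -20, 250) 1.5707963267948966 [ 0.25  0.26 -0.12  0.   -1.19 -1.82]
(560, -20, 250) -1.5707963267948966 [ 0.25  0.26 -0.12  0.   -1.19  1.32]
(560, -20, 250) 3.141592653589793 [ 0.25  0.26 -0.12  0.   -1.19 -0.25]
(560, -20, 300) 0 [ 0.25  0.23 -0.04  0.   -1.3   2.89]
(560, -20, 300) 1.5707963267948966 [ 0.25  0.23 -0.04  0.   -1.3  -1.82]
(560, -20, 300) -1.5707963267948966 [ 0.25  0.23 -0.04  0.   -1.3   1.32]
(560, -20, 300) 3.141592653589793 [ 0.25  0.23 -0.04  0.   -1.3  -0.25]
(520, 290, 250) 0 [ 0.78  0.32 -0.04  0.   -1.21  2.36]
(520, 290, 250) 1.5707963267948966 [ 0.78  0.32 -0.04  0.   -1.21 -2.35]
(520, 290, 250) -1.5707963267948966 [ 0.78  0.32 -0.04  0.   -1.21  0.79]
(520, 290, 250) 3.141592653589793 [ 0.78  0.32 -0.04  0.   -1.21 -0.78]
```

```bash
python3 - <<'E'
from h import *
bot.movep((520,300,300),down(-np.pi/2))
m,p,d=snap('wrist','w1'); np.savez('pics/w1.npz',p=p,d=d,**m)
bot.movep((600,-60,300),down(-np.pi/2))
m,p,d=snap('wrist','w2'); np.savez('pics/w2.npz',p=p,d=d,**m)
print(t.read_t(),t.read_ee_pos())
E
```

```text
3.3167 [600.16793749 -58.75306851 300.00834025]
```

View pics/w1.png

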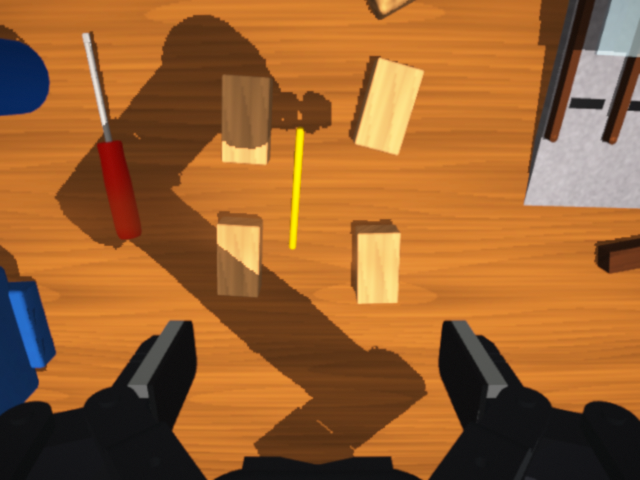

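View pics/w2.png

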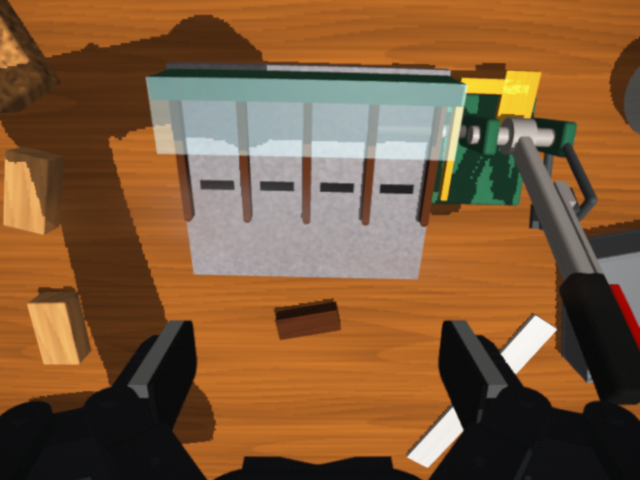

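```bash
python3 - <<'E'
import cv2
p=cv2.imread('pics/w2.png')
cv2.imwrite('pics/w2c.png',cv2.resize(p[160:300,170:450],None,fx=2.85,fy=2.85,interpolation=cv2.INTER_CUBIC))
cv2.imwrite('pics/w2l.png',cv2.resize(p[80:420,430:640],None,fx=1.75,fy=1.75,interpolation=cv2.INTER_CUBIC))
E
```

```text
(no output)
```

View pics/w2c.png

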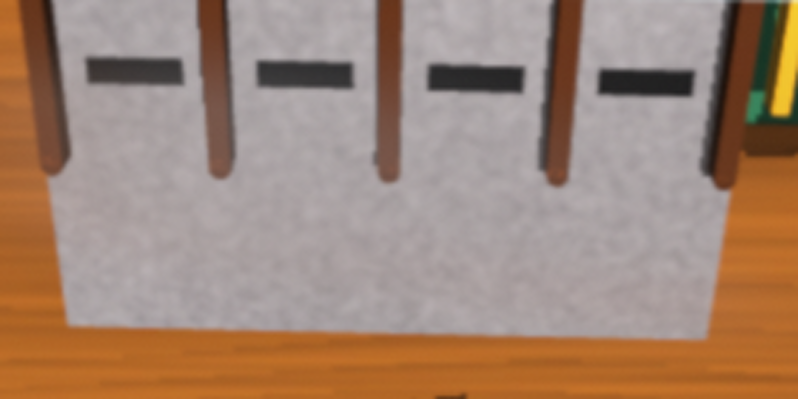

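View pics/w2l.png

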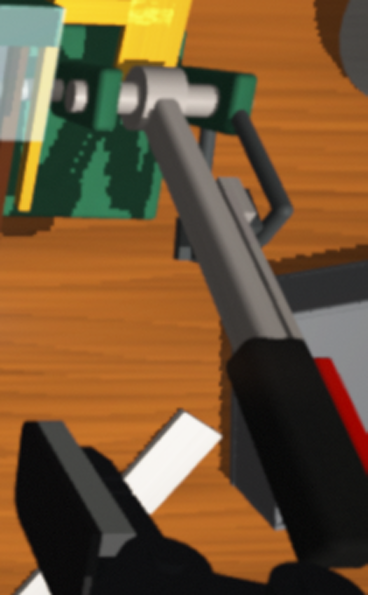

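```bash
cat >> h.py <<'E'
def bedT(o):
    Rb=R.from_euler('z',o[2]).as_matrix()@R.from_euler('y',-np.deg2rad(10)).as_matrix()
    return Rb,np.array([o[0],o[1],0])
def bed2w(o,P): Rb,p=bedT(o); return np.asarray(P,float)@Rb.T+p
def w2bed(o,P): Rb,p=bedT(o); return (np.asarray(P,float)-p)@Rb
E
python3 - <<'E'
from h import *
from scipy.optimize import least_squares
z=np.load('pics/w2.npz'); m={k:z[k] for k in ['mtx','D','xyz','rotation']}
px=np.array([(135,71),(305,74),(476,78),(646,82),(67,326),(707,339)])/2.85+[170,160]
B=np.array([(108,90,0),(108,30,0),(108,-30,0),(108,-90,0),(0,126,0),(0,-126,0)])
s=least_squares(lambda o:(proj(m,bed2w(o,B))-px).ravel(),[486,-48,0])
print(s.x,s.fun.reshape(-1,2).round(2)); o=s.x
mt=cams.camera_model('top'); print(proj(mt,bed2w(o,B[4:])), proj(mt,bed2w(o,[[200,126,0],[200,-126,0]])))
piv=cast(m,[(520,134)],60)[0]; print('piv',piv,w2bed(o,piv))
np.save('bed.npy',o)
f=np.array([-np.cos(o[2]),-np.sin(o[2]),0])
for a in (57,): print('grip',[ (piv+190*(f*np.cos(np.radians(a))+[0,0,np.sin(np.radians(a))])).round(1), proj(m,piv+r*(f*np.cos(np.radians(a))+[0,0,np.sin(np.radians(a))])) ] if 0 else [(r,proj(m,piv+r*(f*np.cos(np.radians(a))+np.array([0,0,np.sin(np.radians(a))]))).round(1)) for r in (0,75,150,190,230)])
# blanks
z=np.load('pics/w1.npz'); m1={k:z[k] for k in m}; p=z['p']
hsv=cv2.cvtColor(p,cv2.COLOR_RGB2HSV)
for q in [(245,150),(245,100),(390,110),(378,265),(230,280),(150,300),(300,300),(360,227)]: print(q,hsv[q[1],q[0]])
E
```

```text
[ 4.87140420e+02 -4.61458948e+01 -2.00857572e-02] [[ 0.06 -0.01]
 [ 0.09  0.16]
 [-0.12  0.06]
 [-0.2   0.06]
 [ 0.58 -0.28]
 [-0.39 -0.16]]
[[304.55439547 263.3729565 ]
 [392.02635696 266.65959611]] [[307.13034983 193.84919248]
 [394.81507911 197.13966614]]
piv [ 650.35628481 -237.0676387    60.        ] [ 174.89901221 -187.6051389    30.08618196]
grip [(0, array([[520., 134.]])), (75, array([[547.5, 195.5]])), (150, array([[583.1, 277.1]])), (190, array([[606.4, 332.2]])), (230, array([[633.6, 397.8]]))]
(245, 150) [ 19 135 248]
(245, 100) [ 15 153 137]
(390, 110) [ 19 137 246]
(378, 265) [ 18 142 245]
(230, 280) [ 14 154 152]
(150, 300) [ 14 196 212]
(300, 300) [ 13 192  97]
(360, 227) [ 14 166 137]
```

```bash
cat >> h.py <<'E'
def findbox(m,p,d,h,lo,hi,amin,region=None,tol=6):
    """top-face rects: colour mask & height near h; returns (xy centre, long, short, angle of long axis)"""
    hsv=cv2.cvtColor(p,cv2.COLOR_RGB2HSV)
    k=cv2.inRange(hsv,np.array(lo),np.array(hi))
    P,u,v=pts3(m,cv2.medianBlur(d.astype(np.float32),5)); H=np.zeros(d.shape); H[v,u]=P[:,2]
    k[(H<h-tol)|(H>h+tol)]=0
    k=cv2.morphologyEx(cv2.morphologyEx(k,cv2.MORPH_CLOSE,np.ones((3,3))),cv2.MORPH_OPEN,np.ones((5,5)))
    cs,_=cv2.findContours(k,cv2.RETR_EXTERNAL,cv2.CHAIN_APPROX_NONE)
    out=[]
    for c in cs:
        if cv2.contourArea(c)<amin: continue
        W=cast(m,c.reshape(-1,2),h)[:,:2].astype(np.float32)
        (cx,cy),(a,b),_=cv2.minAreaRect(W)
        bx=cv2.boxPoints(cv2.minAreaRect(W)); e=[bx[1]-bx[0],bx[2]-bx[1]]
        e=max(e,key=np.linalg.norm); an=np.arctan2(e[1],e[0]); an=(an+np.pi/2)%np.pi-np.pi/2
        out.append((round(float(cx),1),round(float(cy),1),round(float(max(a,b)),1),round(float(min(a,b)),1),round(float(an),3)))
    return out,k
PINE=([10,60,80],[24,172,255]); DARK=([0,50,10],[14,255,140])
E
python3 - <<'E'
from h import *
o=np.load('bed.npy')
for f in ('w1','w2'):
    z=np.load(f'pics/{f}.npz'); m={k:z[k] for k in ['mtx','D','xyz','rotation']}
    r,k=findbox(m,z['p'],z['d'],30,*PINE,300); print(f,r); cv2.imwrite(f'pics/{f}k.png',k)
r,k=findbox(m,z['p'],z['d'],22,*DARK,200); print('off',r); cv2.imwrite('pics/offk.png',k)
# tray via top camera rim outline
mt=cams.camera_model('top'); p=cv2.imread('pics/top0.png')[:,:,::-1]
print('tray rim', cast(mt,[(450,250),(505,242),(513,296),(460,303)],55).round(0))
E
```

```text
w1 [(429.7, 237.5, 81.3, 43.9, 0.032), (437.8, 382.7, 81.5, 44.5, -0.064), (578.1, 368.1, 79.8, 43.9, -0.063), (590.1, 236.1, 79.6, 44.9, -0.258), (674.3, 237.3, 29.6, 12.0, -1.56)]
w2 [(429.9, 235.3, 82.1, 48.1, 0.023), (586.1, 72.3, 44.7, 9.1, -0.048), (590.4, 232.8, 81.0, 47.0, -0.249), (709.4, 214.7, 78.2, 39.3, -0.204)]
off [(439.9, -48.4, 70.3, 29.2, -1.387), (585.7, 213.3, 78.4, 7.6, -0.251), (746.9, 221.1, 38.5, 6.7, 0.529)]
tray rim [[ 528. -326.   55.]
 [ 553. -483.   55.]
 [ 403. -499.   55.]
 [ 382. -350.   55.]]
```

View pics/w1k.png

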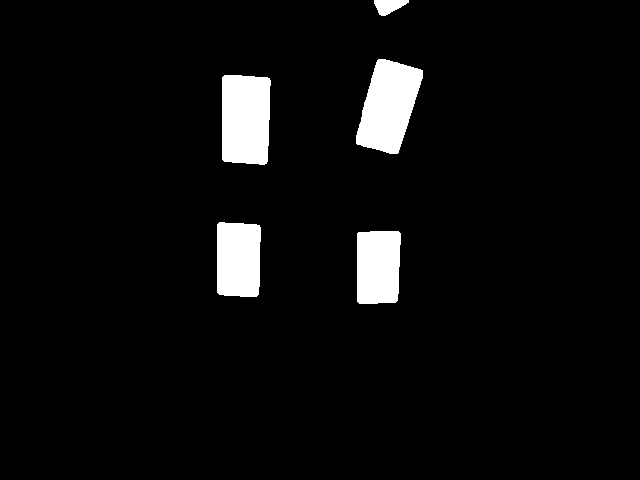

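```bash
cat >> h.py <<'E'
def qa(a):
    "down orientation with jaw angle a (mod pi), least |q6|"
    return min((down(a),down(a+np.pi)),key=lambda q:abs(planner.inverse_kinematics([500,0,200],q)[5]))
def best(P,x,zs):
    c=[]
    for z in (np.asarray(zs,float),-np.asarray(zs,float)):
        q=planner.inverse_kinematics(P,ori(x,z))
        if q is not None: c.append((abs(q[5]),ori(x,z)))
    return min(c,key=lambda e:e[0])[1]
E
python3 - <<'E'
from h import *
a=-1.387+np.pi/2
q=best((440,-48,100),(0,0,-1),(np.cos(a),np.sin(a),0))
bot.set_gripper(60,40)
bot.movep((440,-48.4,130),q)
bot.movel((440,-48.4,6),150)
bot.set_gripper(10,50); print('gap',t.read_finger_gap())
bot.movel((440,-48.4,140),200); print('gap',t.read_finger_gap(),t.read_t())
bot.movel((400,-150,150),250)
bot.movel((410,-340,150),250)
bot.movel((460,-408,150),200); print('gap',t.read_finger_gap())
snap('top','t1')
E
```

```text
gap 25.16508931876149
gap 24.89233591750382 7.2167
gap 25.02960669663165
```

View pics/t1.png

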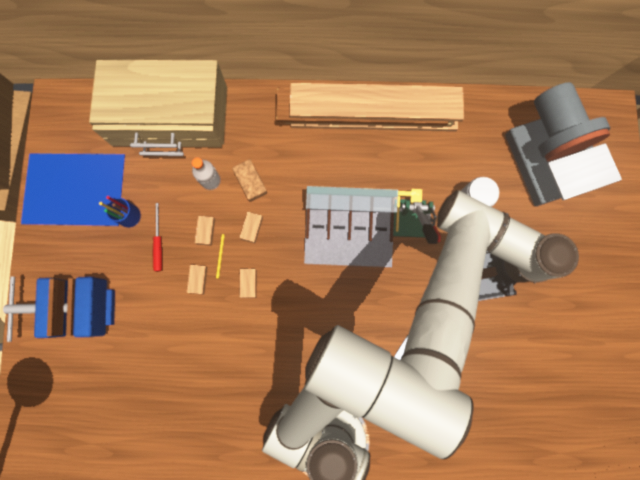

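```bash
python3 - <<'E'
from h import *
bot.movel((460,-408,32),150)
print('gap',t.read_finger_gap(),t.read_ft_force())
bot.set_gripper(55); 
bot.movel((460,-408,170),250)
m,p,d=snap('wrist','w3')
bot.movel((410,-340,170),250)
bot.movel((400,-150,170),250)
snap('top','t2'); print(t.read_t())
E
```

```text
gap 24.736410576466696 [ 0.30965663 -1.30361302 -0.08747577]
12.875
```

View pics/w3.png

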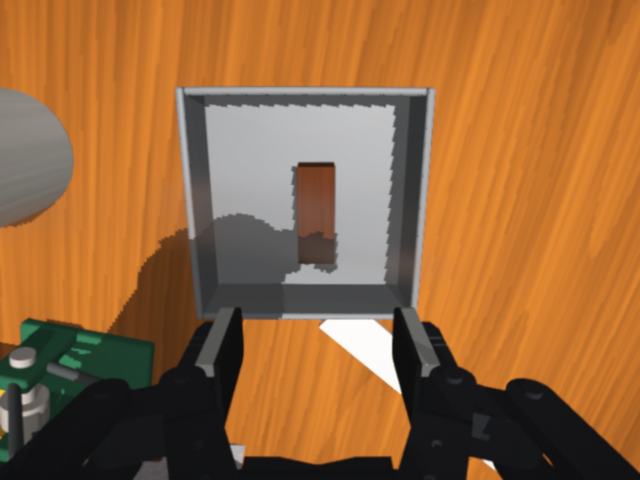

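View pics/t2.png

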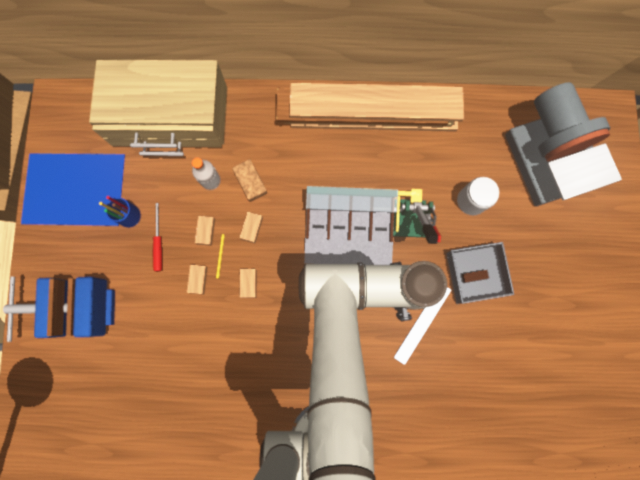

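```bash
cat >> h.py <<'E'
bed=np.load('bed.npy')
Rb,pb=bedT(bed)
def pick(b,opening=62,off=-20,z=7):
    cx,cy,_,_,an=b
    u=np.array([np.cos(an),np.sin(an),0]); P=np.array([cx,cy,0])+off*u
    q=best(P+[0,0,100],(0,0,-1),(-np.sin(an),np.cos(an),0))
    bot.set_gripper(opening,60)
    bot.movep(P+[0,0,140],q); bot.movel(P+[0,0,z],200)
    bot.set_gripper(30,60); g=t.read_finger_gap()
    bot.movel(P+[0,0,120],200); return g,t.read_finger_gap()
def bp(x,y,z): return bed2w(bed,[x,y,z])
def bori():
    return best(bp(60,0,100),-Rb[:,2],Rb[:,1])
def place(y,x=60,h=8.5):
    q=bori()
    bot.movep(bp(x,y,110),q); g0=t.read_finger_gap()
    if g0<38: return 'lost',g0
    bot.movel(bp(x,y,h+15),200); bot.movel(bp(x,y,h),60); f=t.read_ft_force()
    bot.set_gripper(58,60)
    bot.movel(bp(x,y,70),200); return g0,f
def push(y,x0=14,x1=114,h=8):
    q=bori()
    bot.set_gripper(4)
    bot.movep(bp(x0,y,60),q); bot.movel(bp(x0,y,h),120)
    f0=Rb[:,0]@t.read_ft_force(); x=x0; bot.movel(bp(90,y,h),120); x=90; fs=[]
    while x<x1:
        x+=2; bot.movel(bp(x,y,h),60); f=Rb[:,0]@t.read_ft_force()-f0; fs.append(round(f,1))
        if f<-6: break
    xe=w2bed(bed,t.read_ee_pos())
    bot.movel(bp(x-15,y,h),150); bot.movel(bp(x-20,y,90),250)
    return x,fs,xe.round(1)
E
python3 - <<'E'
from h import *
print(pick((429.7,237.5,0,0,0.032)))
print(place(-90)); 
m,p,d=snap('wrist','w4'); np.savez('pics/w4.npz',p=p,d=d,**m); print(t.read_t(),(R.from_quat(t.read_ee_rot()).as_matrix()).round(2))
E
```

```text
(42.617277049411435, 43.03144718797521)
(42.73055426734102, array([-0.0514895 ,  0.48165999, -0.28017963]))
19.6333 [[ 0.17  0.98 -0.02]
 [-0.   -0.02 -1.  ]
 [-0.98  0.17 -0.  ]]
```

View pics/w4.png

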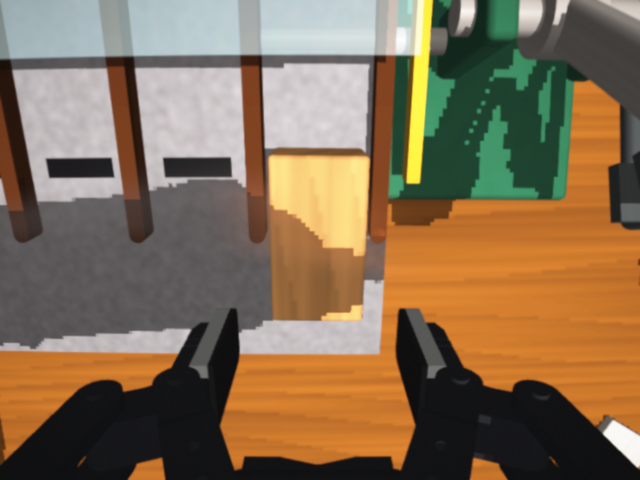

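The blank lies in the right lane between the rails (front end about row 150, columns 268–368), straight. Next: the push.

```bash
python3 - <<'E'
from h import *
print(push(-90))
m,p,d=snap('wrist','w5'); np.savez('pics/w5.npz',p=p,d=d,**m); print(t.read_t())
E
```

```text
(114, [np.float64(0.5), np.float64(-0.1), np.float64(-0.0), np.float64(0.3), np.float64(-0.0), np.float64(0.2), np.float64(0.1), np.float64(-0.1), np.float64(-0.1), np.float64(-3.0), np.float64(-5.3), np.float64(-10.0)], array([108.9, -90.2,   7.5]))
25.6417
```

View pics/w5.png

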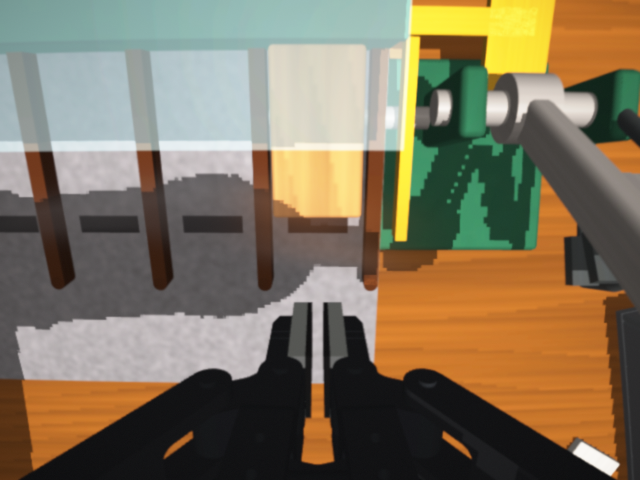

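```bash
cat >> h.py <<'E'
def look():
    bot.movep((520,300,300),down(-np.pi/2))
    m,p,d=snap('wrist'); r,_=findbox(m,p,d,30,*PINE,800); return [b for b in r if 74<b[2]<86 and 38<b[3]<50]
E
python3 - <<'E'
from h import *
bot.set_gripper(62)
r=look(); print(r)
b=min(r,key=lambda b:np.hypot(b[0]-590,b[1]-236)); print(b)
print(pick(b)); print(place(-30))
m,p,d=snap('wrist','w6')
print(push(-30)); snap('wrist','w7'); print(t.read_t())
E
```

```text
[(437.8, 382.9, 81.6, 44.5, -0.068), (578.2, 368.5, 79.7, 44.4, -0.068), (590.2, 235.9, 79.4, 44.9, -0.248)]
(590.2, 235.9, 79.4, 44.9, -0.248)
(42.37772830262249, 42.90922132575597)
(42.839268503162586, array([0.54163615, 1.03679244, 4.26534563]))
(114, [np.float64(0.5), np.float64(1.6), np.float64(1.0), np.float64(0.9), np.float64(0.8), np.float64(0.8), np.float64(0.3), np.float64(1.5), np.float64(0.2), np.float64(-1.0), np.float64(-5.6), np.float64(-9.6)], array([109. , -30.5,   7.4]))
39.8333
```

View pics/w7.png

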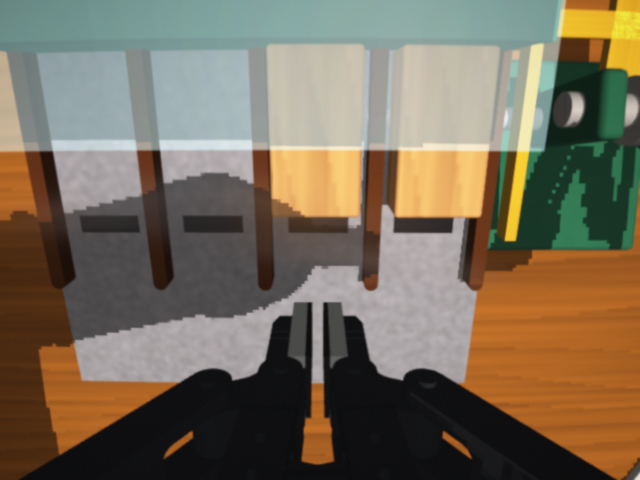

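Two blanks are home (rear ends at row 217, columns 272–362 and 397–483). Next, the third.

```bash
python3 - <<'E'
from h import *
bot.set_gripper(62)
r=look(); print(r)
b=min(r,key=lambda b:np.hypot(b[0]-578,b[1]-368)); print(b)
print(pick(b)); g=place(30); print(g)
m,p,d=snap('wrist','w8')
if g[0]!='lost': print(push(30)); snap('wrist','w9')
print(t.read_t())
E
```

```text
[(437.8, 382.9, 81.5, 44.5, -0.066), (578.2, 368.4, 79.7, 44.5, -0.068)]
(578.2, 368.4, 79.7, 44.5, -0.068)
(42.669067858980334, 42.594775895694426)
(42.594340913170434, array([-1.60456296,  1.54242252,  5.3363372 ]))
(112, [np.float64(0.2), np.float64(0.5), np.float64(-0.5), np.float64(0.1), np.float64(0.3), np.float64(-0.5), np.float64(-0.4), np.float64(-0.0), np.float64(0.2), np.float64(-2.7), np.float64(-6.9)], array([109.2,  29.6,   7.6]))
53.825
```

```bash
python3 -c "
import cv2;a=cv2.imread('pics/w8.png');b=cv2.imread('pics/w9.png')
cv2.imwrite('pics/w89.png',cv2.hconcat([cv2.resize(a,(400,300)),cv2.resize(b,(400,300))]))"
```

```text
(no output)
```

View pics/w89.png

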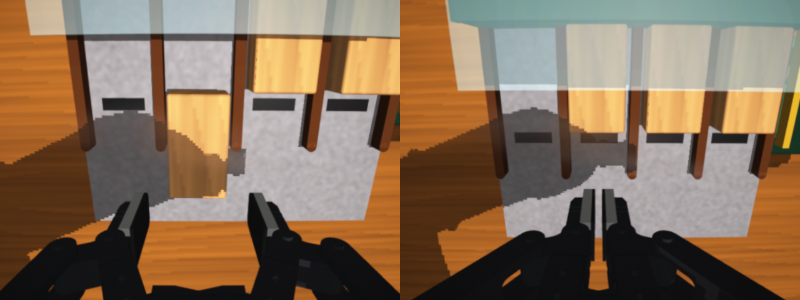

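The third is home too (all rear ends at row ~132 of the right picture). Now the fourth.

```bash
python3 - <<'E'
from h import *
bot.set_gripper(62)
r=look(); print(r)
b=min(r,key=lambda b:np.hypot(b[0]-437,b[1]-382)); print(b)
print(pick(b)); g=place(90); print(g)
m,p,d=snap('wrist','w10')
if g[0]!='lost': print(push(90)); snap('wrist','w11')
bot.movep((600,-60,300),down(-np.pi/2))
m,p,d=snap('wrist','w12'); np.savez('pics/w12.npz',p=p,d=d,**m)
print(t.read_t())
E
```

```text
[(437.7, 382.9, 81.4, 44.5, -0.065)]
(437.7, 382.9, 81.4, 44.5, -0.065)
(42.87251848024189, 42.8209493058865)
(43.09305703700656, array([0.97016879, 0.92687604, 0.23064544]))
(112, [np.float64(-0.7), np.float64(-0.3), np.float64(-0.5), np.float64(-0.7), np.float64(-0.3), np.float64(0.7), np.float64(-1.3), np.float64(-0.3), np.float64(-0.3), np.float64(-3.5), np.float64(-7.0)], array([109.3,  89.4,   7.7]))
68.5917
```

View pics/w12.png

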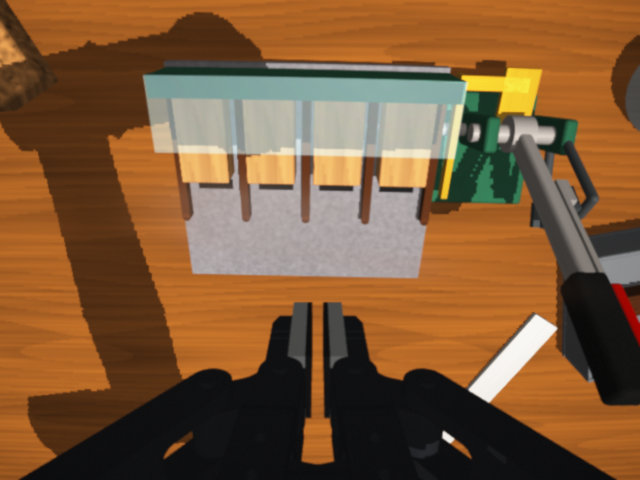

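```bash
python3 - <<'E'
from h import *
z=np.load('pics/w12.npz'); m={k:z[k] for k in ['mtx','D','xyz','rotation']}
p=z['p']; S=cv2.cvtColor(p,cv2.COLOR_RGB2HSV)
for y in (90,30,-30,-90):
    for dy in (-14,0,14):
        q=proj(m,bed2w(bed,[[120,y+dy,30]]))[0]; c=int(round(q[0])); col=S[170:200,c,1].astype(int)
        e=170+np.nonzero(col>90)[0].max()
        w=cast(m,[(c,e+.5)],n=Rb[:,2],p0=bp(0,0,30))[0]
        print(y+dy,'expected row',q[1].round(1),'edge',e,'x of rear',w2bed(bed,w)[0].round(1),end=' | ')
    print()
E
```

```text
76 expected row 183.8 edge 183 x of rear 120.3 | 90 expected row 183.5 edge 183 x of rear 120.0 | 104 expected row 183.2 edge 182 x of rear 120.7 | 
16 expected row 185.0 edge 184 x of rear 120.5 | 30 expected row 184.7 edge 184 x of rear 120.2 | 44 expected row 184.4 edge 183 x of rear 120.9 | 
-44 expected row 186.3 edge 185 x of rear 120.8 | -30 expected row 186.0 edge 186 x of rear 119.5 | -16 expected row 185.7 edge 185 x of rear 120.2 | 
-104 expected row 187.8 edge 186 x of rear 121.3 | -90 expected row 187.4 edge 187 x of rear 119.9 | -76 expected row 187.1 edge 187 x of rear 119.6 |
```

```bash
python3 - <<'E'
from h import *
bot.movep((540,-225,360),down(-np.pi/2))
m,p,d=snap('wrist','w13'); np.savez('pics/w13.npz',p=p,d=d,**m)
m,p,d=snap('side','s1'); cv2.imwrite('pics/s1c.png',cv2.resize(p[210:340,360:490],None,fx=4.5,fy=4.5,interpolation=cv2.INTER_CUBIC)[:,:,::-1])
print(t.read_t())
E
```

```text
69.4583
```

View pics/w13.png

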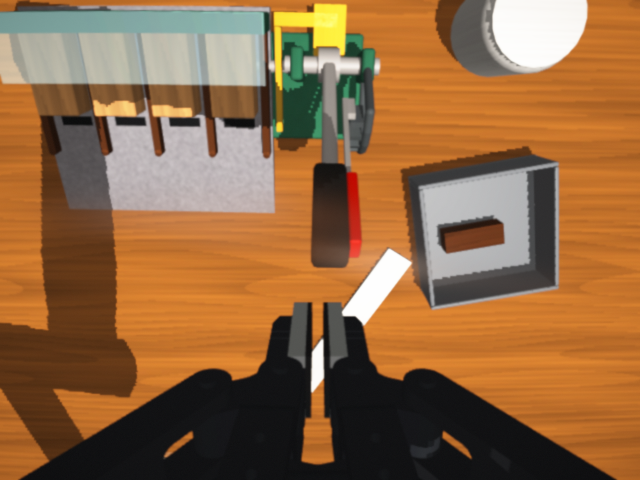

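View pics/s1c.png

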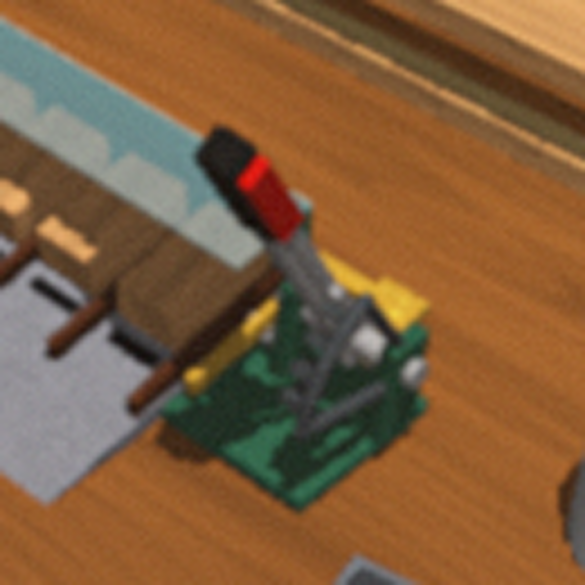

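```bash
python3 - <<'E'
from h import *
z=np.load('pics/w13.npz'); m={k:z[k] for k in ['mtx','D','xyz','rotation']}
p,d=z['p'],z['d']
piv=cast(m,[(331,66)],60)[0]; print('piv',piv,w2bed(bed,piv))
f=-np.array([np.cos(bed[2]),np.sin(bed[2]),0]); a=np.radians(57); L=f*np.cos(a)+np.array([0,0,np.sin(a)]); lat=Rb[:,1]; N=np.cross(lat,L); N*=np.sign(N[2]); print(N)
for pv in (piv,np.array([650.4,-237.1,60])):
    for r in (150,190,230): print(r, proj(m,[pv+r*L+11*N+s*12*lat for s in (1,-1)]).round(1).tolist())
# 3D points of black grip
g=cv2.cvtColor(p,cv2.COLOR_RGB2HSV)
mask=np.zeros((480,640),bool); mask[175:265,316:346]=True
P,u,v=pts3(m,d,mask); print('z range',np.percentile(P[:,2],[2,50,98]),'y med',np.median(P[:,1]))
# fit plane top
q=(P-piv)
print('along/normal/lat medians',np.median(q@L),np.median(q@N),np.median(q@lat))
mk=(g[...,2]<70); 
for row in (190,210,230,250):
    c=np.nonzero(mk[row,300:360])[0]+300; rr=np.nonzero((p[row,:,0]>150)&(p[row,:,1]<60))[0]; print(row,c.min(),c.max(),rr.min(),rr.max())
red=(p[...,0]>120)&(p[...,1]<60); P,u,v=pts3(m,d,red); q=P-piv; print('red',np.median(q@lat),np.percentile(q@lat,[5,95]),np.percentile(q@L,[2,98]),np.median(q@N))
E
```

```text
piv [ 647.54101259 -236.3935799    60.        ] [ 172.11373715 -186.98775914   30.5773011 ]
[ 0.8385014  -0.0168442   0.54463904]
150 [[316.6, 161.9], [349.9, 162.6]]
190 [[315.8, 202.7], [352.0, 203.5]]
230 [[314.8, 251.3], [354.5, 252.2]]
150 [[317.6, 157.9], [351.0, 158.7]]
190 [[316.8, 198.5], [353.2, 199.2]]
230 [[315.9, 246.9], [355.8, 247.7]]
z range [206.79518211 240.1955252  258.57260487] y med -231.96870896485217
along/normal/lat medians 206.22706918425598 12.931728332944385 2.302767549500495
190 314 346 349 357
210 320 346 349 358
230 323 347 350 359Traceback (most recent call last):
  File "<stdin>", line 17, in <module>
    return umr_minimum(a, axis, None, out, keepdims, initial, where)
ValueError: zero-size array to reduction operation minimum which has no identity
```

```bash
cat >> h.py <<'E'
PIV=np.array([648.,-234.4,60.]); FW=-np.array([np.cos(bed[2]),np.sin(bed[2]),0]); LAT=Rb[:,1]
def gpose(l,back=0,gz=19.):
    a=np.radians(57)-l
    P=PIV+190*(FW*np.cos(a)+np.array([0,0,np.sin(a)]))
    ph=np.radians(-8+28*l/0.9)   # tool tilt forward
    x=-FW*np.sin(ph)-np.array([0,0,np.cos(ph)])
    return P+x*(gz-back), ori(x,-LAT)
E
python3 - <<'E'
from h import *
for l in np.linspace(0,.9,5):
    P,q=gpose(l); print(l,P.round(1),np.round(planner.inverse_kinematics(P,q),2))
bot.set_gripper(64,45)
P,q=gpose(0,110); bot.movep(P,q)
P,q=gpose(0,0); bot.movel(P,80); print(t.read_ft_force(),t.read_ee_pos()-P)
snap('wrist','w14'); m,p,d=snap('side','s2'); cv2.imwrite('pics/s2c.png',cv2.resize(p[180:340,340:500],None,fx=3.6,fy=3.6,interpolation=cv2.INTER_CUBIC)[:,:,::-1])
E
```

```text
0.0 [ 541.9 -232.3  200.5] [-0.12  0.41 -0.04  0.02 -1.26  1.67]
0.225 [ 511.3 -231.7  173.2] [-0.14  0.33 -0.22  0.   -1.03  1.69]
0.45 [ 487.5 -231.2  139.6] [-0.15  0.29 -0.39 -0.02 -0.79  1.71]
0.675 [ 471.9 -230.9  101.2] [-0.17  0.28 -0.53 -0.06 -0.54  1.77]
0.9 [ 465.4 -230.7   60.1] [-0.19  0.31 -0.62 -0.2  -0.3   1.92]
[-0.86841806  0.00613679  0.12004368] [ 0.37640184 -0.10301141  0.57591611]
```

View pics/w14.png

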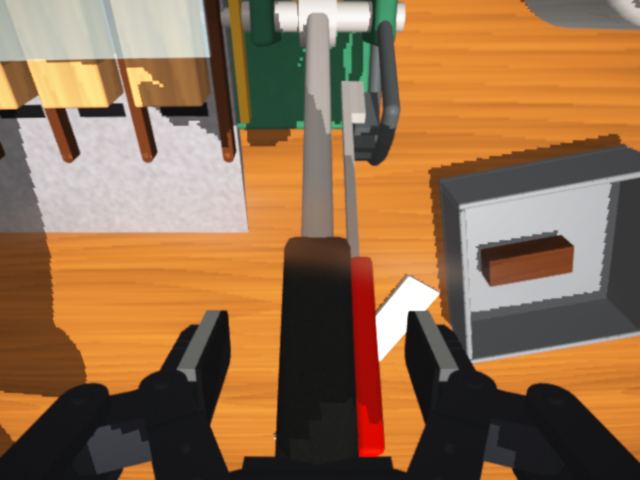

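View pics/s2c.png

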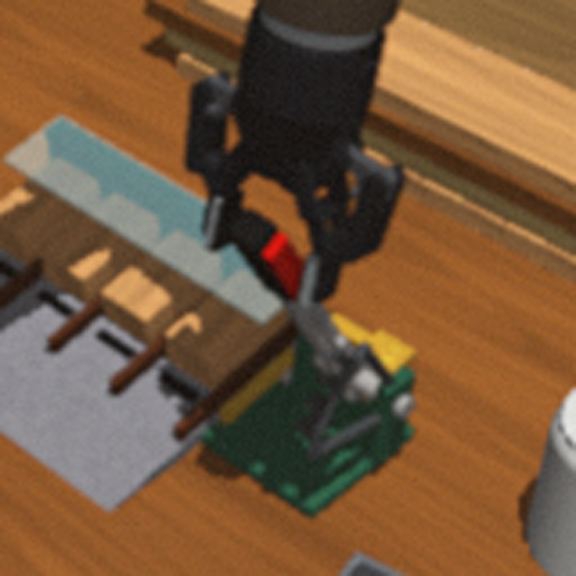

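```bash
python3 - <<'E'
from h import *
bot.set_gripper(15,45); print('gap',t.read_finger_gap(),t.read_ft_force().round(1))
for l in np.arange(0.075,0.31,0.075):
    P,q=gpose(l); bot.movel(P,60,q); print(round(l,3),round(t.read_finger_gap(),1),t.read_ft_force().round(1),(t.read_ee_pos()-P).round(1))
    if t.read_finger_gap()>27.5 or np.linalg.norm(t.read_ft_force())>25: print('stop'); break
m,p,d=snap('side','s3'); cv2.imwrite('pics/s3c.png',cv2.resize(p[180:340,340:500],None,fx=3.6,fy=3.6,interpolation=cv2.INTER_CUBIC)[:,:,::-1])
E
```

```text
gap 23.84159657014163 [-2.6  1.5  4.7]
0.075 23.5 [-2.7  1.   8. ] [ 0.6 -0.   1.6]
0.15 23.1 [-3.6  1.6  7.1] [0.1 0.  1.2]
0.225 23.7 [-4.3  1.2  7.8] [-0.4  0.1  0.8]
0.3 23.3 [-4.5  0.8  6.4] [-0.8  0.1  0.2]
```

View pics/s3c.png

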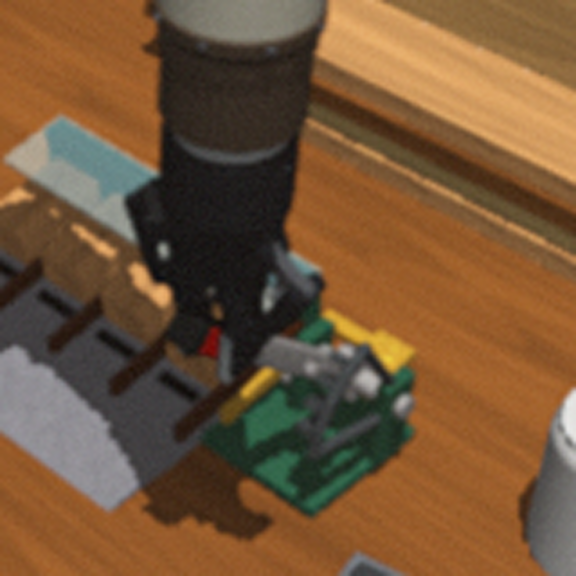

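The lever follows, with the plate squeezed in (gap 23.5). I'll carry on down.

```bash
python3 - <<'E'
from h import *
for l in list(np.arange(0.375,0.91,0.075))+[0.925]:
    P,q=gpose(l); bot.movel(P,60,q); f=t.read_ft_force(); print(round(l,3),round(t.read_finger_gap(),1),f.round(1),(t.read_ee_pos()-P).round(1))
    if t.read_finger_gap()>27.5 or np.linalg.norm(f)>30: print('stop'); break
m,p,d=snap('side','s4'); cv2.imwrite('pics/s4c.png',cv2.resize(p[200:360,320:480],None,fx=3.6,fy=3.6,interpolation=cv2.INTER_CUBIC)[:,:,::-1])
print(t.read_t())
E
```

```text
0.375 23.8 [-5.1  1.7  5.3] [-1.1  0.2 -0.3]
0.45 23.5 [-6.   0.9  3.9] [-1.1  0.2 -0.7]
0.525 23.4 [-5.5  0.8  1.7] [-1.   0.2 -0.9]
0.6 23.6 [-5.3  1.2  0.2] [-0.8  0.2 -0.9]
0.675 23.5 [-5.6  0.5 -0.1] [-0.6  0.2 -0.6]
0.75 23.4 [-4.6  0.7 -1.3] [-0.4  0.2 -0.5]
0.825 23.6 [-5.1  1.4 -2.3] [-0.2  0.2 -0.3]
0.9 23.5 [-3.8  1.6 -1.7] [-0.1  0.2 -0.2]
0.925 23.7 [-14.4   6.5  26.5] [0.7 0.1 3.2]
stop
77.375
```

View pics/s4c.png

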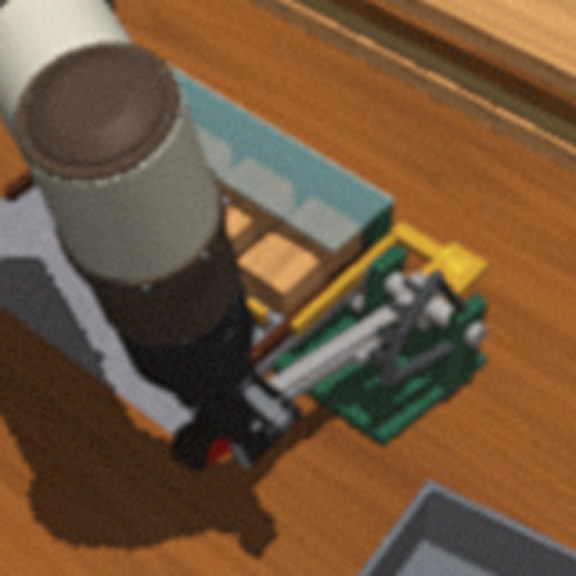

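The lever is at its bottom stop: the upward force jumped from about 0 to 27 N. I'll release, back out and look.

```bash
python3 - <<'E'
from h import *
bot.set_gripper(64); bot.pause(0.3)
P,q=gpose(.9,130); bot.movel(P,150); print(t.read_ft_force().round(1),t.read_finger_gap())
bot.movep((560,-100,380),down(-np.pi/2))
m,p,d=snap('wrist','w15'); np.savez('pics/w15.npz',p=p,d=d,**m)
m,p,d=snap('side','s5'); cv2.imwrite('pics/s5c.png',cv2.resize(p[200:400,290:530],None,fx=3.3,fy=3,interpolation=cv2.INTER_CUBIC)[:,:,::-1])
print(t.read_t())
E
```

```text
[-0.2  0.1  0.4] 63.97842579646601
80.3583
```

View pics/w15.png

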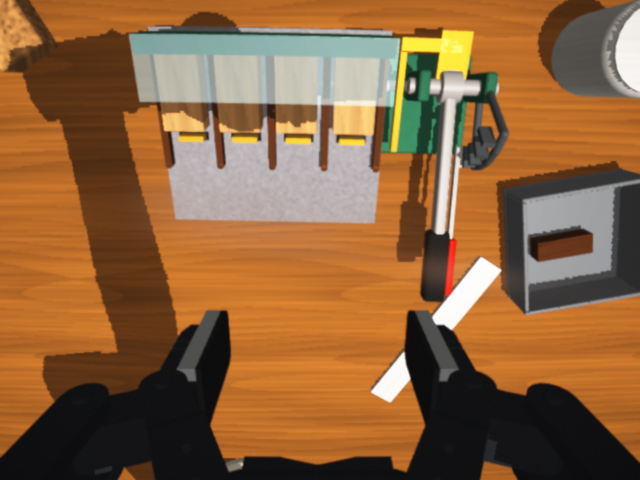

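View pics/s5c.png

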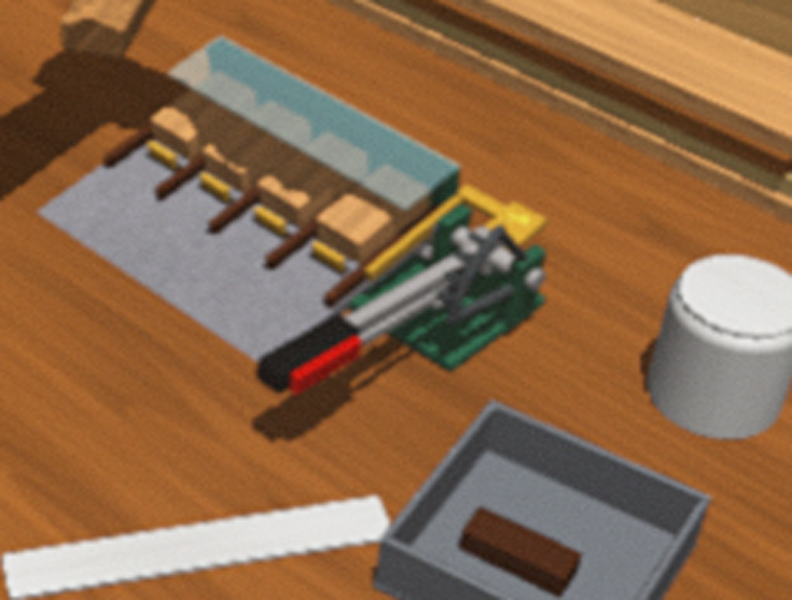

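Tabs are up (brass strips at row ~138) and the lever is down with the red plate out. One numeric check before handing in.

```bash
python3 - <<'E'
from h import *
z=np.load('pics/w15.npz'); m={k:z[k] for k in ['mtx','D','xyz','rotation']}; p,d=z['p'],z['d']
for l in (0.675,0.85,0.9): 
    a=np.radians(57)-l; L=FW*np.cos(a)+np.array([0,0,np.sin(a)]); print(l,'end px',proj(m,PIV+230*L).round(0))
mk=np.zeros((480,640),bool); mk[110:225,440:450]=1
P,u,v=pts3(m,d,mk); A=np.polyfit(-(P-PIV)[:,0],P[:,2],1); print('lever slope deg',np.degrees(np.arctan(A[0])))
mk[:]=0; mk[238:292,430:443]=1; P,_,_=pts3(m,d,mk); print('grip top z',np.median(P[:,2]),'at x',np.median(P[:,0]))
S=cv2.cvtColor(p,cv2.COLOR_RGB2HSV)[...,2]
for y in (90,30,-30,-90): print(y,proj(m,bed2w(bed,[[120,y,30],[200,y,30]])).round(1).tolist())
c=p[100:150,150:390]; cv2.imwrite('pics/w15c.png',cv2.resize(c,None,fx=3.3,fy=3.3,interpolation=cv2.INTER_CUBIC)[:,:,::-1])
mt,pt,dt=snap('top','t9')
E
```

```text
0.675 end px [[445. 312.]]
0.85 end px [[434. 303.]]
0.9 end px [[431. 299.]]
lever slope deg -7.391484363517254
grip top z 90.03539608483038 at x 464.8007226115981
90 [[186.0, 132.1], [176.6, 52.5]]
30 [[241.6, 133.0], [236.9, 53.2]]
-30 [[297.5, 134.0], [297.5, 54.3]]
-90 [[353.4, 135.3], [358.1, 55.7]]
```

View pics/w15c.png

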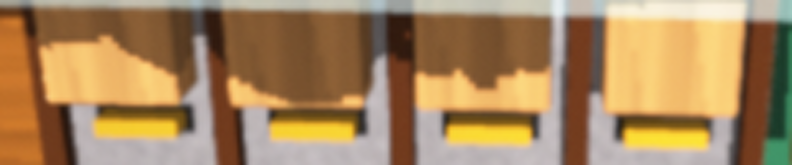

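View pics/t9.png

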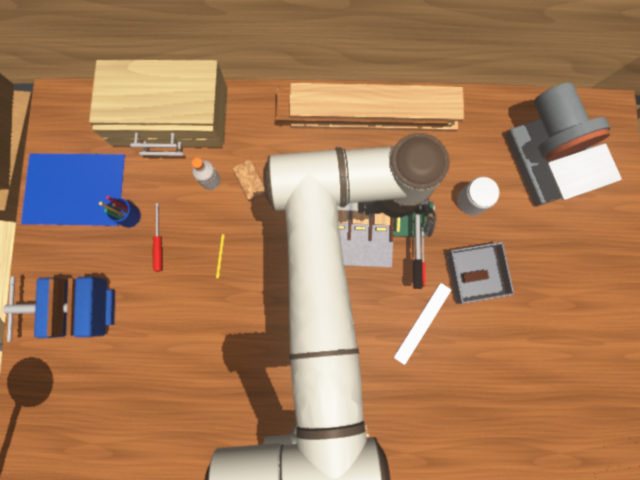

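```bash
python3 - <<'E'
from h import *
bot.job_done(); print(t.read_t())
E
```

```text
the job is handed in; nothing more can be done
the job is handed in; nothing more can be done
```

I put the offcut in the scrap tray and slid all four blanks home, one in each lane. I then squeezed the release, swung the lever down, let it latch, and handed the job in at about 80 s. The interface gives no verdict.

**Last checks**
- **Blanks:** before the lever moved, their rear ends measured x = 119.5 to 121.3 mm in bed, where home is 120. After it, the edges were within about 1.5 px of the home position, and all four brass tabs were up.
- **Lever:** the top of the grip is at z = 90 mm, where 91 is expected at 0.9 rad. The lever end's pixel also fits 0.9 rad, and the red plate looks out.
- **Other things:** the offcut lies in the tray, the bystanders look unmoved in the top view, and the robot is clear of everything.

**Disagreements**
- **Lever slope:** a depth fit along the thin lever rod gave -7° instead of +6°. I put this down to depth noise and the hub being inside the mask, since the other lever readings agree.
- **Bottom stop:** my overtravel onto the lever's stop peaked at about 31 N at the wrist, well under the 120 N limit.

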